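# Hold the spring clamp open astride the thin panel's edge

## Task

I want to slip a veneer strip under the clamp's jaws, so fetch the spring clamp that lies on the bench by its two handles, lift it, have it squeezed wide open before it reaches the panel, and bring it level, jaws first, over the near upright edge of the thin panel (not the thick board), about half-way up that edge. The panel's edge must stand well inside the gaping jaws, with no part of the clamp touching it. Finish like that: keep holding the clamp squeezed open, do not let it bite and do not put it down; leave the tape measure, pencil, plane and tape roll where they are.

Things in the scene. Friction and masses are not known exactly. Their poses are not given: they have to be found in the camera images.
- spring_clamp: black spring clamp lying flat, 120 mm long, 26 mm thick (upright), about 110 g; like a clothes peg, squeezing its handles spreads its jaws. This is its left lever; origin at the foot of the pivot pin, on the underside, z up. Shut, x runs along the clamp's middle line towards the jaws; when open by q, the middle line is this x axis turned by -q/2 about z (clockwise from above)
- clamp_lever (a joint): opening angle between the levers: 0 shut (where a spring pulls it), 0.5 rad fully open at its stop (pad middles then about 23 mm apart, 45 mm ahead of the pivot). Squeezed 45 mm behind the pivot it takes about 6 N on each handle to begin opening and 11 N at the stop; 20 to 30 N of grip holds it on the stop
- pivot (a point): middle of the pivot pin, 13 mm above the underside. Handles run from 12 to 68 mm behind it: grip 45 mm behind it on the middle line, fingers closing across that line from outside. Shut, the handles splay: 58 mm over their backs there, 67 mm at the tails; fully open their backs are parallel, 34 mm apart. Jaws end 52 mm ahead of it; the space between them is free from 10 mm ahead
- jaw_left (a point): centre of the gripping face of the left jaw's rubber pad (pad 12 mm long, 22 mm high), 47 mm ahead of the pivot, 13 mm above the underside
- jaw_right (a point): the same on the right jaw; coincides with jaw_left when shut
- thin_panel: thin plywood panel standing upright, fixed in a low wooden foot: 6 mm thick, 130 mm long, 6 to 116 mm above the bench. Origin on the bench below the middle of its near upright edge (towards the robot); x points level from that edge into the panel, y across its thickness, z up. The foot (28 mm high, 58 mm wide) begins 53 mm behind that edge
- thin_panel_edge (a point): half-way point of the thin panel's near upright edge, 61 mm above the bench, axes as the panel's
- thick_board: the other upright board, 26 mm thick, else of the same size, in the same kind of foot, fixed (origin and axes likewise); not to be used. The two stand side by side, either one left
- tape_measure: tape measure on the bench, 40x75x68 mm; leave alone
- carpenter_pencil: carpenter's pencil, 14x173x8 mm; leave alone
- block_plane: block plane, 46x155x51 mm; leave alone
- masking_roll: roll of masking tape, 96 mm across, 25 mm high; leave alone

How it is judged:
By the outcome, as a careful person would: the job done as asked, in the order asked, and still so for the second after the job is handed in, while the arm keeps its last pose, push and grip.
It also fails if it takes over 43 s, if anything falls off the work surface, if the arm or the gripper's body presses on something with over 40 N, if the wrist force passes 120 N, or if a joint passes its speed limit or range.

## Robot

A 6-joint arm with a two-finger parallel gripper is mounted at the origin on a cart in front of the work surface, level with it; the furniture and walls round the work are solid. World frame = base frame: x ahead of the robot, y to its left, z up, the work surface at z = 0. Lengths are in mm, angles in degrees, forces in N, time in s.
With the tool pointing down it reaches from about 350 to 850 mm from the base axis. Payload 8.1 kg.
Tool frame: the origin (TCP) lies midway between the tips of the shut fingers; the grasp point (between the pads) lies 19 mm behind it; z points along the fingers, y is the line along which they close (so a half turn about z gives the same grasp; the last joint's range is limited). The gripper opens to 85 mm and grips with 20 to 120 N. Pads are 22 mm wide; open, the fingers measure 114 mm over their backs; the gripper's body (76 mm by 85 mm) begins 54 mm behind the grasp point. The pads swing forward as they close: fully open they stand 13 mm farther back than shut.
Start: joints at [59.794, 7.471, 85.268, -0, 87.261, -4.893], TCP at [256.52, 542.404, 203.992] pointing down, gripper open.
Joint ranges: [-169.43, 169.43], [-51.17, 129.36], [1.28, 143.12], [-76.62, 256.62], [0, 156.53], [-152.29, 152.29]. Speed limits (degrees/s): [136.94, 136.94, 159.86, 180, 180, 180].

## Interface

Orientations are given as [roll, pitch, yaw] about the fixed x, y, z axes, in that order (R = Rz(yaw) Ry(pitch) Rx(roll)).
In Python, from bench import r, optics, workorder gives the robot as it stands.
- The arm moves only by the shell command python3 -m handwheel 'ROWS' [FORCE]. ROWS is rows parted by semicolons, their numbers by spaces, 1 to 8 of them, each of 7 numbers: a rotation vector rx, ry, rz in degrees, then dx, dy, dz in mm, then the finger opening in mm; each row is the pose to reach, as a shift and turn from the pose commanded when the command began, along the tool's axes at that moment; what a row does not reach only later rows make up. A row lasts 1/8 s, in which the tool goes at most 62.5 mm and 10.7 degrees, less where a joint would pass 70% of its speed; a pose out of reach is approached as far as the arm can. The fingers move at their own pace and stop on an object; FORCE is the grip in N (left out, the last holds). Time passes only in rows, so rows that do not move let the fingers close. It prints the time, the measured TCP pose, the force, the opening and the grip force at its end.
- r.sense(): the state, without advancing time (a new reading comes with each control period).
- optics.snapshot(name): name is "side" or "top" or "wrist"; returns a dict with "pixels" (420x560x3 uint8, blue, green, red), "fx", "fy", "cx", "cy" (pixels), "pose" (4x4, takes a point from camera to world coordinates). Camera axes: x right, y up, looking along -z (the intrinsics and any distortion apply to the point x, -y, -z); pixel columns grow to the right and rows downward; lengths in mm; the calibration is good to about 2 mm. A picture is of the moment at which its call begins. There is no depth.
- workorder.hand_in(): hands the job in; it is judged then, once.
The state is a dict: "time": time; "joint_pos": joint angles; "qd": joint speeds; "joint_efforts": joint torques, N m; "tool_pos": TCP position; "tcp_rot": TCP orientation; "ft_force": force on the tool from outside, world axes, zero at the start; "wrist_torque": the same for the moment, N m; "finger_gap": finger opening in mm; "grip_force": force on a finger pad.
Only numpy, scipy, OpenCV 4.12 (cv2) and the standard library are available. Lean on these libraries where they do the work, as an engineer would, in place of code of your own. Each camera call takes 0.05 s, during which the arm holds its last target. There are 200 camera calls.

## Working session

There is one attempt and no reset: what is moved stays moved. The work goes in short steps, Python scripts to look and compute and a shell command to move; the robot and the scene stay as the last step left them, time stands still between calls to the robot, and variables do not carry over. Pictures are saved under pics/ and viewed, at most 10 in all, crops included, and the job is handed in when it is done.

```bash
ls; mkdir -p pics
python3 - <<'E'
from bench import r, optics
import cv2, numpy as np
s=r.sense(); print(s)
for n in ("top","side"):
    o=optics.snapshot(n); cv2.imwrite(f"pics/{n}0.png",o["pixels"]); print(n,{k:(np.round(v,3).tolist() if k=="pose" else v) for k,v in o.items() if k!="pixels"})
E
```

```text
pics
{'time': 0.0, 'joint_pos': array([ 5.97942168e+01,  7.51536723e+00,  8.53306907e+01, -5.20298908e-04,
        8.72620068e+01, -4.89167733e+00]), 'qd': array([ 0.00522419,  0.0375625 , -0.05847004, -0.03336692, -0.0273385 ,
       -0.08415727]), 'joint_efforts': array([ 6.74946314e-04, -5.69390774e+01, -5.00562286e+01, -1.03820410e-04,
        1.42108114e-02,  9.58626373e-06]), 'tool_pos': array([256.20771221, 541.8672484 , 202.92826129]), 'tcp_rot': array([-1.79892285e+02, -8.69714735e-03,  1.54685911e+02]), 'ft_force': array([ 0.06698276,  0.11085477, -0.82834068]), 'wrist_torque': array([ 0.01518071, -0.01033314, -0.02644099]), 'grip_force': 0.0, 'finger_gap': 85.26008459293857}
top {'fx': 401.2434218349153, 'fy': 401.2434218349153, 'cx': 284.2624388280165, 'cy': 209.76194130381663, 'pose': [[0.016, 0.994, -0.105, 448.351], [-1.0, 0.015, -0.003, -49.705], [-0.001, 0.105, 0.994, 1213.687], [0.0, 0.0, 0.0, 1.0]]}
side {'fx': 389.499926827866, 'fy': 389.499926827866, 'cx': 282.7760286661535, 'cy': 208.60896338882816, 'pose': [[-0.997, 0.02, -0.074, 486.839], [-0.074, -0.485, 0.871, 880.985], [-0.018, 0.874, 0.486, 594.711], [0.0, 0.0, 0.0, 1.0]]}
```

View pics/top0.png

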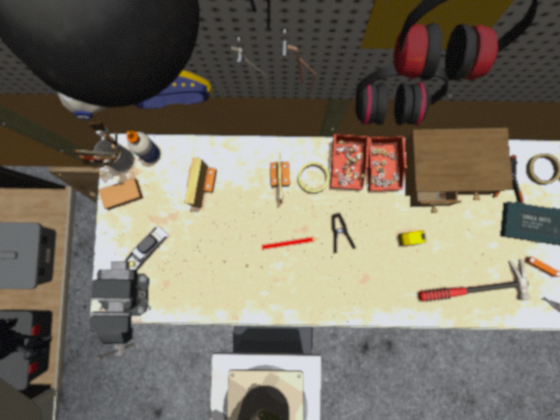

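View pics/side0.png

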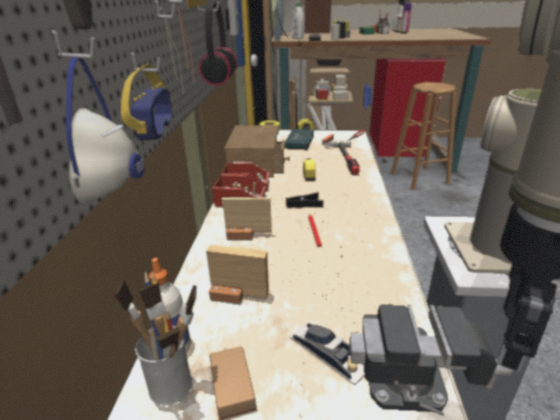

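The top view shows the clamp at about (342,232), with its jaws up towards (338,214) and its tails at (335,251) and (354,248). The thin panel is at (280,180) and the thick board at (197,180). The side view shows the same layout. Next I measure both roughly and get the wrist camera's offset.

```bash
cat > h.py <<'E'
from bench import r, optics
import cv2, numpy as np
from scipy.spatial.transform import Rotation as R
def cast(o,uv,z):
    "pixel(s) -> world points on plane height z"
    uv=np.atleast_2d(uv).astype(float); P=o["pose"]
    d=np.c_[(uv[:,0]-o["cx"])/o["fx"],-(uv[:,1]-o["cy"])/o["fy"],-np.ones(len(uv))]@P[:3,:3].T
    c=P[:3,3]; return c+d*((z-c[2])/d[:,2])[:,None]
def proj(o,p):
    q=(np.atleast_2d(p)-o["pose"][:3,3])@o["pose"][:3,:3]
    return np.c_[o["cx"]+o["fx"]*q[:,0]/-q[:,2], o["cy"]-o["fy"]*q[:,1]/-q[:,2]]
def tool():
    s=r.sense(); return np.array(s["tool_pos"]),R.from_euler("xyz",s["tcp_rot"],degrees=True)
def delta(p,rpy):
    "shift and turn in tool axes to reach a pose"
    t,q=tool(); g=R.from_euler("xyz",rpy,degrees=True)
    print("rot",np.round((q.inv()*g).as_rotvec(degrees=True),2),"shift",np.round(q.inv().apply(np.array(p)-t),1))
E
python3 - <<'E'
from h import *
o=optics.snapshot("top"); w=optics.snapshot("wrist")
g=o["pixels"].max(2); m=np.zeros_like(g); m[205:258,325:362]=(g[205:258,325:362]<110)*255
n,l,st,c=cv2.connectedComponentsWithStats(m); print(st[1:],c[1:])
ys,xs=np.nonzero(m); W=cast(o,np.c_[xs,ys],20)
for i in range(0,0): pass
for rr in range(205,258,4):
    k=np.nonzero(m[rr])[0]
    if len(k): print(rr,k.min(),k.max(),cast(o,[[k.min(),rr],[k.max(),rr]],20)[:,:2].round(0).tolist())
print("panel near/far top", cast(o,[[281,205],[279,153]],116).round())
t,q=tool(); print("cam in tool", q.inv().apply(w["pose"][:3,3]-t).round(1)); print((q.as_matrix().T@w["pose"][:3,:3]).round(2), w["fx"])
delta([450,-160,250],[180,0,180])
E
```

```text
[[332 214  23  38 222]] [[339.6981982 230.0990991]]
217 332 341 [[555.0, -190.0], [556.0, -216.0]]
221 332 343 [[543.0, -190.0], [544.0, -222.0]]
225 332 345 [[531.0, -190.0], [532.0, -228.0]]
229 332 346 [[519.0, -190.0], [520.0, -231.0]]
233 334 347 [[507.0, -196.0], [508.0, -234.0]]
237 334 349 [[496.0, -196.0], [496.0, -240.0]]
241 334 351 [[484.0, -196.0], [485.0, -246.0]]
245 334 353 [[472.0, -196.0], [473.0, -252.0]]
249 334 335 [[460.0, -196.0], [460.0, -199.0]]
panel near/far top [[578. -38. 116.]
 [724. -30. 116.]]
cam in tool [ 7.930e+01 -1.000e-01 -1.704e+02]
[[ 0.    0.95  0.31]
 [ 1.   -0.   -0.  ]
 [-0.    0.31 -0.95]] 314.8507456224822
rot [-6.000e-02 -2.000e-02 -2.531e+01] shift [-475.3 -551.9  -46.1]
```

```bash
python3 -m handwheel '0 0 0 -30 -34 -6 85; 0 0 0 -60 -69 -12 85; 0 0 0 -90 -104 -18 85; 0 0 0 -120 -138 -24 85; 0 0 0 -150 -172 -30 85; 0 0 0 -180 -207 -36 85; 0 0 0 -210 -242 -42 85; 0 0 0 -240 -276 -46 85'
python3 -m handwheel '0 0 -4 -30 -34 0 85; 0 0 -8 -60 -69 0 85; 0 0 -12 -90 -104 0 85; 0 0 -16 -120 -138 0 85; 0 0 -20 -150 -172 0 85; 0 0 -23 -180 -207 0 85; 0 0 -25.3 -210 -242 0 85; 0 0 -25.3 -235 -276 0 85'
python3 -m handwheel '0 0 0 0 0 0 85; 0 0 0 0 0 0 85; 0 0 0 0 0 0 85'
python3 - <<'E'
from h import *
o=optics.snapshot("wrist"); cv2.imwrite("pics/w1.png",o["pixels"]); print(o["pose"].round(2),tool()[0])
E
```

```text
time: 1.2
tool_pos: [355.7, 188.9, 250.3]
tcp_rot: [180.0, 0.0, 154.7]
ft_force: [0.7, 0.5, 0.7]
finger_gap: 85.3
grip_force: 0.0
time: 2.2
tool_pos: [450.0, -161.3, 249.8]
tcp_rot: [180.0, -0.0, 180.0]
ft_force: [0.3, 0.4, 0.2]
finger_gap: 85.0
grip_force: 0.0
time: 2.58
tool_pos: [449.9, -158.8, 250.1]
tcp_rot: [180.0, 0.0, -180.0]
ft_force: [0.7, 0.0, -0.0]
finger_gap: 85.1
grip_force: 0.0
[[-0.0000e+00 -9.5000e-01 -3.1000e-01  3.7048e+02]
 [ 1.0000e+00 -0.0000e+00 -0.0000e+00 -1.5916e+02]
 [ 0.0000e+00 -3.1000e-01  9.5000e-01  4.2062e+02]
 [ 0.0000e+00  0.0000e+00  0.0000e+00  1.0000e+00]] [ 449.92362008 -158.737006    250.12363816]
```

View pics/w1.png

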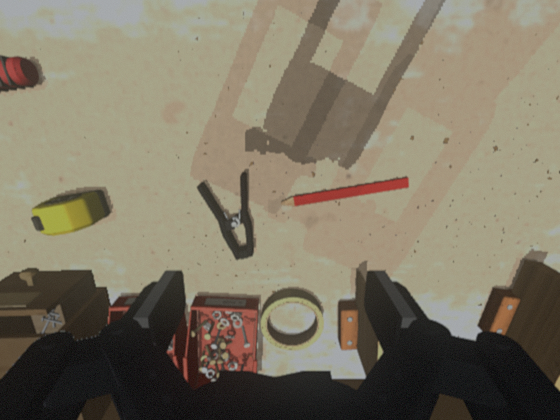

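The wrist view shows the clamp with its pivot near (235,222), jaw tip near (243,257) and tails near (203,183) and (245,171). The thin panel's near edge is partly hidden by a finger at (362,265).

Run:
```python
from h import *
o=optics.snapshot("wrist"); im=o["pixels"]; x0,y0=190,160
c=im[y0:y0+105,x0:x0+80]; cv2.imwrite("pics/w2.png",cv2.resize(cv2.convertScaleAbs(c,alpha=1.8),None,fx=5.5,fy=5.5,interpolation=cv2.INTER_CUBIC))
m=(c.max(2)<75).astype(np.uint8)
n,l,st,ce=cv2.connectedComponentsWithStats(m); i=1+np.argmax(st[1:,4]); print(st[i])
m=(l==i)
for rr in range(8,105,5):
    k=np.nonzero(m[rr])[0]
    if len(k):
        b=np.split(k,np.nonzero(np.diff(k)>1)[0]+1)
        print(rr+y0,[(int(a[0])+x0,int(a[-1])+x0) for a in b])
```

```text
[   8   12   56   87 1351]
173 [(242, 246)]
178 [(241, 246)]
183 [(201, 204), (241, 246)]
188 [(198, 207), (241, 246)]
193 [(201, 210), (241, 247)]
198 [(204, 213), (242, 247)]
203 [(208, 216), (242, 246)]
208 [(211, 220), (242, 247)]
213 [(214, 222), (241, 248)]
218 [(217, 225), (231, 231), (241, 249)]
223 [(220, 230), (244, 251)]
228 [(221, 233), (246, 251)]
233 [(223, 231), (246, 252)]
238 [(225, 234), (247, 252)]
243 [(228, 237), (247, 252)]
248 [(231, 252)]
253 [(234, 252)]
258 [(236, 238)]
```

View pics/w2.png

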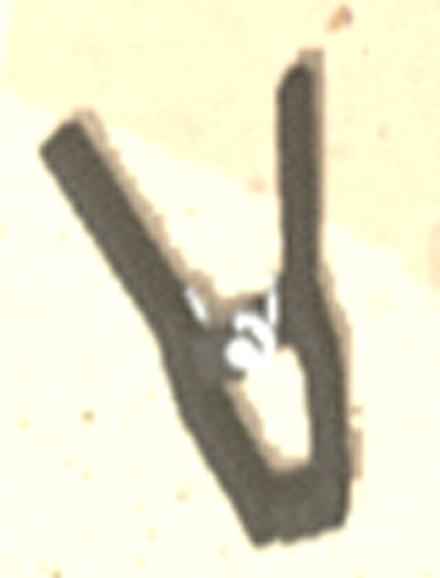

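The crop shows the pin top at about (234,222.7). The jaw front corners are at (237.6,259) and (252.7,254.5), and the left tail's outer corner is at (197.6,187.3).

Run:
```python
from h import *
o=optics.snapshot("wrist")
p=cast(o,[234,222.7],26)[0]; j=cast(o,[[237.6,259],[252.7,254.5]],26); jm=j.mean(0)
print("pin",p.round(1),"jaw",j.round(1).tolist(),"len",np.linalg.norm(jm-p).round(1))
a=np.degrees(np.arctan2(*(jm-p)[[1,0]])); print("dir",a)
# outer edges: left-in-image top edge; right-in-image edge
L=cast(o,[[201,193],[204,198],[208,203],[211,208]],26); Rr=cast(o,[[246.5,183],[247,193],[247,203]],26)
R0=cast(o,[[246.5,183],[247,193],[247,203]],0)
def fit(P):
    vx,vy,x,y=cv2.fitLine(P[:,:2].astype(np.float32),cv2.DIST_L2,0,.01,.01).ravel(); return np.degrees(np.arctan2(vy,vx))%180
print("edges deg",fit(L),fit(Rr),fit(R0))
for ang in (a,a-1,a-2,a-3,a+2,a-4):
    u=np.array([np.cos(np.radians(ang)),np.sin(np.radians(ang))]); n=np.array([-u[1],u[0]])
    print(round(ang,1),[[((q[:2]-p[:2])@u).round(1),((q[:2]-p[:2])@n).round(1)] for q in np.r_[L[:1],Rr[1:2],R0[1:2],j]])
```

```text
pin [ 516.6 -213.1   26. ] jaw [[570.3, -210.1, 26.0], [563.4, -189.0, 26.0]] len 52.0
dir 15.026849664473376
edges deg 30.466217 179.90332 179.90323
15.0 [[np.float64(-50.2), np.float64(-29.1)], [np.float64(-34.8), np.float64(28.4)], [np.float64(-28.8), np.float64(24.4)], [np.float64(52.6), np.float64(-11.1)], [np.float64(51.4), np.float64(11.1)]]
14.0 [[np.float64(-49.7), np.float64(-30.0)], [np.float64(-35.3), np.float64(27.8)], [np.float64(-29.2), np.float64(23.9)], [np.float64(52.8), np.float64(-10.2)], [np.float64(51.2), np.float64(12.0)]]
13.0 [[np.float64(-49.1), np.float64(-30.9)], [np.float64(-35.8), np.float64(27.2)], [np.float64(-29.6), np.float64(23.3)], [np.float64(53.0), np.float64(-9.2)], [np.float64(51.0), np.float64(12.9)]]
12.0 [[np.float64(-48.6), np.float64(-31.7)], [np.float64(-36.3), np.float64(26.6)], [np.float64(-30.0), np.float64(22.8)], [np.float64(53.1), np.float64(-8.3)], [np.float64(50.8), np.float64(13.8)]]
17.0 [[np.float64(-51.2), np.float64(-27.4)], [np.float64(-33.8), np.float64(29.6)], [np.float64(-27.9), np.float64(25.4)], [np.float64(52.2), np.float64(-12.9)], [np.float64(51.8), np.float64(9.3)]]
11.0 [[np.float64(-48.0), np.float64(-32.6)], [np.float64(-36.7), np.float64(25.9)], [np.float64(-30.4), np.float64(22.3)], [np.float64(53.3), np.float64(-7.4)], [np.float64(50.5), np.float64(14.7)]]
```

The measurements agree with the given sizes: the pin-to-jaw length is 52.0 mm, and the handle backs bisect at 15.2°. That puts the pivot at (516.6,-213.1) and the direction at about 15°. Next I take a clear look at the panel.

```bash
python3 -m handwheel '0 0 0 0 30 0 85; 0 0 0 0 60 0 85; 0 0 0 0 90 0 85; 0 0 0 0 118 0 85; 0 0 0 0 118 0 85; 0 0 0 0 118 0 85'
python3 - <<'E'
from h import *
o=optics.snapshot("wrist"); im=o["pixels"]; cv2.imwrite("pics/w3.png",cv2.resize(im[200:380,180:380],None,fx=3,fy=3,interpolation=cv2.INTER_CUBIC)); print(o["pose"][:3,3])
E
```

```text
time: 3.48
tool_pos: [449.9, -41.7, 250.1]
tcp_rot: [-180.0, 0.0, -180.0]
ft_force: [0.1, -0.4, -0.5]
finger_gap: 85.0
grip_force: 0.0
[370.52370722 -42.03571    420.66663506]
```

View pics/w3.png

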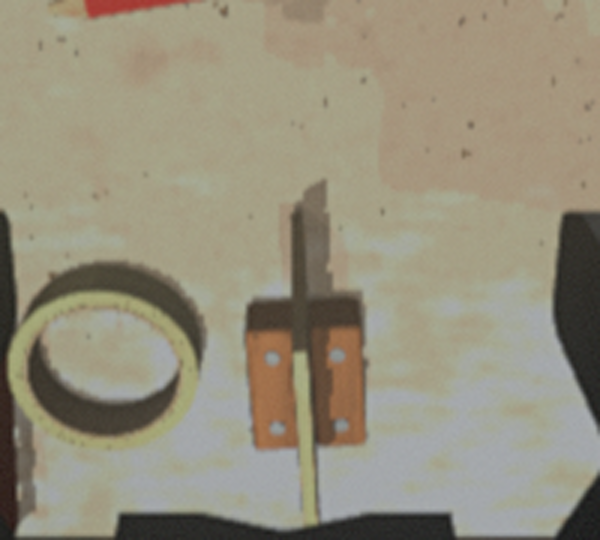

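The crop shows the panel's near edge running from its foot at crop (298,205) to its top at (302,350). The light top strip leads back to (311,520). I fit these next.

Run:
```python
from h import *
o=optics.snapshot("wrist"); im=o["pixels"].astype(int)
for rows,z in (((320,326,332,338,344,350,356,362,368),116),):
    pts=[]
    for v in rows:
        row=im[v,272:294]; b=row.sum(1); yel=(row[:,1]-row[:,0]>20)&(row[:,1]>120)&(row[:,2]-row[:,1]<45)
        k=np.nonzero(yel)[0]; print(v,k.min()+272 if len(k) else None,k.max()+272 if len(k) else None, end="; ")
        if len(k): pts.append([(k.min()+k.max())/2+272,v])
    P=cast(o,pts,z); vx,vy,x,y=cv2.fitLine(P[:,:2].astype(np.float32),cv2.DIST_HUBER,0,.01,.01).ravel()
    print("\ndir",np.degrees(np.arctan2(vy,vx)),x,y, P[:,:2].round(1).tolist())
print("edge dark cols")
for v in (272,280,288,296,304,312):
    k=np.nonzero(im[v,272:287].max(1)<75)[0]; print(v,(k+272).tolist())
print("vertical profile", [(v,im[v,280].tolist()) for v in range(262,274,2)],[(v,im[v,281].tolist()) for v in range(312,322)])
print(cast(o,[280.7,316.7],116),cast(o,[279.3,268.5],6),proj(o,[[578,-40,116],[578,-40,6]]))
# foot orange mask
hsv=cv2.cvtColor(o["pixels"],cv2.COLOR_BGR2HSV); m=cv2.inRange(hsv,(3,110,60),(16,255,255)); m[:,:255]=0;m[:,310:]=0;m[:300]=0;m[355:]=0
c=cv2.minAreaRect(cv2.findNonZero(m)); B=cast(o,cv2.boxPoints(c),28); print(B.round(1).tolist())
```

```text
320 278 282; 326 278 282; 332 279 283; 338 279 283; 344 280 283; 350 280 284; 356 280 284; 362 281 284; 368 281 285; 
dir 3.343476 636.28375 -34.082092 [[602.2, -36.0], [610.4, -36.0], [618.8, -34.7], [627.3, -34.7], [635.9, -34.0], [644.6, -33.4], [653.5, -33.3], [662.4, -32.6], [671.6, -32.0]]
edge dark cols
272 []
280 []
288 []
296 []
304 [272, 273, 274, 275, 276, 281, 282, 283, 284, 285, 286]
312 [283]
vertical profile [(262, [132, 159, 165]), (264, [130, 156, 162]), (266, [121, 144, 151]), (268, [86, 104, 115]), (270, [68, 85, 93]), (272, [60, 74, 82])] [(312, [60, 73, 82]), (313, [62, 76, 84]), (314, [58, 73, 81]), (315, [57, 70, 80]), (316, [70, 89, 97]), (317, [101, 132, 134]), (318, [127, 165, 164]), (319, [131, 170, 168]), (320, [133, 172, 169]), (321, [128, 169, 166])]
[[597.6956609  -35.23701504 116.        ]] [[595.68088164 -35.30074842   6.        ]] [[276.58030077 301.89236976]
 [276.13687671 257.65635755]]
[[650.6, -59.9, 28.0], [648.4, -5.2, 28.0], [718.5, -1.4, 28.0], [720.9, -58.7, 28.0]]
```

Run:
```python
from h import *
o=optics.snapshot("wrist"); hsv=cv2.cvtColor(o["pixels"],cv2.COLOR_BGR2HSV)
print("pencil tip",cast(o,[180+50/3,200+8/3],4).round(0))
u=np.array([np.cos(np.radians(15.1)),np.sin(np.radians(15.1))]); g=np.array([516.6,-213.1])-45*u; print(g)
delta([*g,90],[180,0,-164.9]); delta([*g,2],[180,0,-164.9])
```

```text
pencil tip [[ 495. -150.    4.]]
[ 473.15373161 -224.82270289]
rot [-1.000e-02 -0.000e+00 -1.516e+01] shift [ -23.4 -182.5  160. ]
rot [-1.000e-02 -0.000e+00 -1.516e+01] shift [ -23.4 -182.4  248. ]
```

```bash
python3 -m handwheel '0 0 -3 -4 -35 25 78; 0 0 -6 -8 -75 55 78; 0 0 -9 -13 -115 90 78; 0 0 -12 -18 -155 125 78; 0 0 -15.1 -23.4 -182.5 160 78; 0 0 -15.1 -23.4 -182.5 170 78; 0 0 -15.1 -23.4 -182.5 170 78; 0 0 -15.1 -23.4 -182.5 170 78'
python3 - <<'E'
from h import *
o=optics.snapshot("wrist"); im=o["pixels"]; print(tool()[0],tool()[1].as_euler("xyz",degrees=True))
u=np.array([np.cos(np.radians(15.1)),np.sin(np.radians(15.1))]);p=np.array([516.6,-213.1])
q=proj(o,[[*p,26],[*(p+52*u),26],[*(p-45*u),26]]); print(q.round(1))
for a in q: cv2.circle(im,tuple(int(v) for v in a.round()),2,(0,255,0),-1)
cv2.imwrite("pics/w4.png",im)
E
```

```text
time: 4.62
tool_pos: [474.1, -224.1, 81.5]
tcp_rot: [-179.9, 0.1, -164.9]
ft_force: [-0.5, -0.2, 0.6]
finger_gap: 77.9
grip_force: 0.0
[ 474.32545821 -224.13073658   81.70704225] [-1.79896205e+02  1.07983288e-01 -1.64882601e+02]
[[274.6 269.1]
 [274.5 323.2]
 [274.6 216.2]]
```

View pics/w4.png

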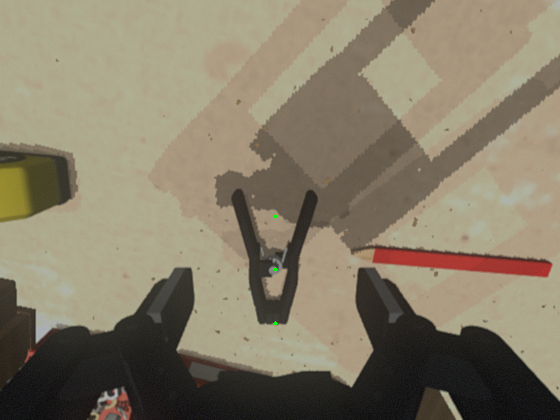

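The predicted pivot, jaw and grip points (green, column 275) fall on the clamp, and the fingers straddle it symmetrically at 185 and 365. Now I descend and squeeze.

```bash
python3 -m handwheel '0 0 0 0 0 25 78; 0 0 0 0 0 50 78; 0 0 0 0 0 70 78; 0 0 0 0 0 78 78; 0 0 0 0 0 78 78; 0 0 0 0 0 78 78' 27
python3 -m handwheel '0 0 0 0 0 0 60; 0 0 0 0 0 0 50; 0 0 0 0 0 0 40; 0 0 0 0 0 0 30; 0 0 0 0 0 0 25; 0 0 0 0 0 0 25; 0 0 0 0 0 0 25; 0 0 0 0 0 0 25' 27
python3 -m handwheel '0 0 0 0 0 0 25; 0 0 0 0 0 0 25; 0 0 0 0 0 0 25; 0 0 0 0 0 0 25' 27
```

```text
time: 5.42
tool_pos: [474.3, -224.6, 3.4]
tcp_rot: [-179.9, 0.1, -164.9]
ft_force: [0.1, -0.7, 0.0]
finger_gap: 77.7
grip_force: 0.0
time: 6.42
tool_pos: [473.3, -224.2, 2.0]
tcp_rot: [180.0, -0.0, -164.9]
ft_force: [0.4, 0.2, 0.3]
finger_gap: 24.7
grip_force: 0.0
time: 6.92
tool_pos: [473.3, -224.2, 2.0]
tcp_rot: [180.0, -0.0, -164.9]
ft_force: [0.0, -0.3, 0.6]
finger_gap: 25.4
grip_force: 0.0
```

The gap is 25 mm with no grip force, so the clamp is not held. I look before doing anything else.

Run:
```python
from h import *
o=optics.snapshot("wrist"); cv2.imwrite("pics/w5.png",o["pixels"]); print(o["pose"][:3,3])
```

```text
[ 396.67269867 -245.27888195  172.56987193]
```

View pics/w5.png

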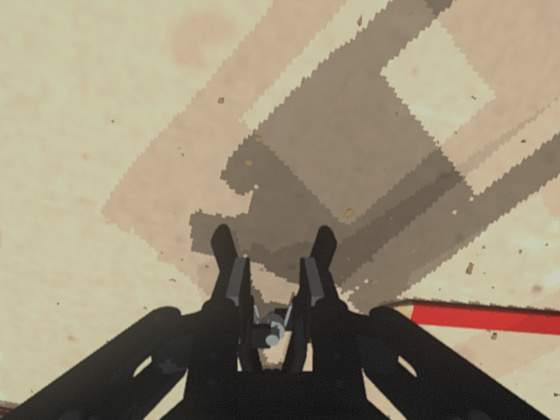

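The tails show at (222,228) and (325,228), behind and outside the pads, and the pin is at (272,335). I check the heights and where the clamp now lies.

Run:
```python
from h import *
o=optics.snapshot("wrist"); t,q=tool(); print(t)
u=np.array([np.cos(np.radians(15.1)),np.sin(np.radians(15.1))]);n=np.array([-u[1],u[0]]);p=np.array([516.6,-213.1])
for z in (26,40,60):
    P=cast(o,[[222,228],[325,228],[214,240],[335,240],[272,335],[250,260],[300,260]],z)[:,:2]-p
    print(z,np.c_[P@u,P@n].round(1).tolist())
for nm in("side","top"):
    s=optics.snapshot(nm); a=proj(s,[[516,-213,13],[473,-225,20]]); print(nm,a.round(1))
    x,y=a.mean(0).astype(int); cv2.imwrite(f"pics/{nm}6.png",cv2.resize(s["pixels"][y-50:y+50,x-65:x+65],None,fx=6,fy=6,interpolation=cv2.INTER_CUBIC))
```

```text
[ 473.30797168 -224.1971592     2.01175219]
26 [[-67.2, -26.0], [-67.2, 25.3], [-60.7, -30.4], [-60.7, 30.7], [-2.7, -1.2], [-49.5, -12.5], [-49.5, 13.3]]
40 [[-72.7, -23.5], [-72.7, 22.9], [-66.8, -27.5], [-66.8, 27.8], [-14.3, -1.1], [-56.7, -11.3], [-56.7, 12.1]]
60 [[-80.4, -19.9], [-80.4, 19.5], [-75.4, -23.3], [-75.5, 23.6], [-30.9, -0.9], [-66.8, -9.5], [-66.8, 10.3]]
side [[302.6 201.3]
 [316.2 197.8]]
top [[339.5 230.4]
 [343.9 244.8]]
```

View pics/side6.png

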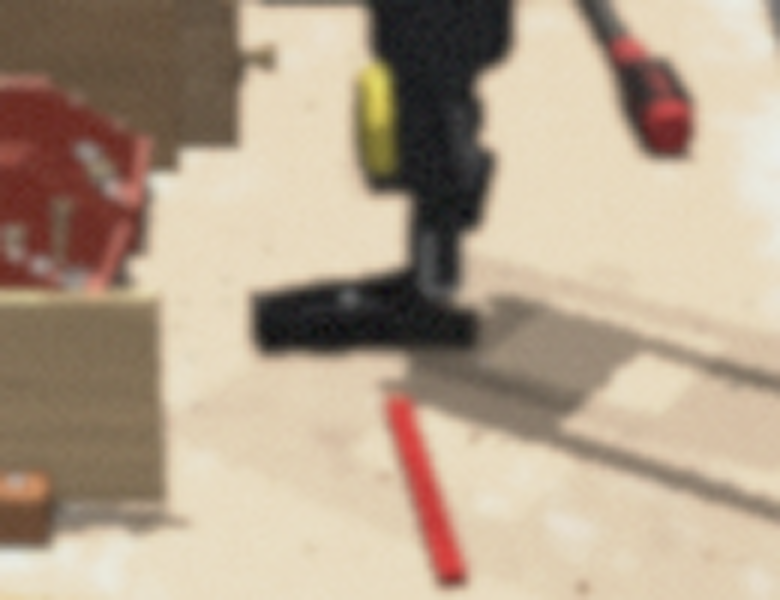

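The clamp hasn't moved. Both the wrist view (tip row 258 where about 230 was expected, gap about 52 px for 25 mm) and the side view put the fingertips about 30 mm behind the reported TCP, so they closed above the handles. I reopen and lower in small steps, watching the force.

```bash
python3 -m handwheel '0 0 0 0 0 0 40; 0 0 0 0 0 0 60; 0 0 0 0 0 0 78; 0 0 0 0 0 0 78; 0 0 0 0 0 0 78; 0 0 0 0 0 0 78'
python3 -m handwheel '0 0 0 0 0 3 78; 0 0 0 0 0 6 78; 0 0 0 0 0 9 78; 0 0 0 0 0 9 78'
python3 - <<'E'
from h import *
o=optics.snapshot("wrist"); cv2.imwrite("pics/w7.png",cv2.convertScaleAbs(o["pixels"],alpha=1.6,beta=15)[180:400,130:420])
E
```

```text
time: 7.88
tool_pos: [473.3, -224.2, 2.0]
tcp_rot: [180.0, -0.0, -164.9]
ft_force: [-0.9, 0.8, 1.1]
finger_gap: 78.1
grip_force: 0.0
time: 8.38
tool_pos: [473.0, -224.0, -7.5]
tcp_rot: [180.0, -0.0, -164.9]
ft_force: [-0.8, -0.3, 1.0]
finger_gap: 78.4
grip_force: 0.0
```

View pics/w7.png

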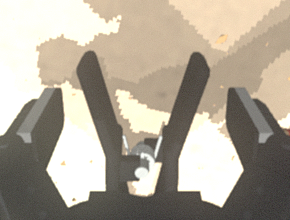

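The fingertips are fixed at image row 268 and their inner edges are 175 px apart for 78 mm. Their depth is therefore about 141 mm, which puts the tips some 45 mm behind the TCP when open. I go 20 mm lower in steps while watching the force.

```bash
python3 -m handwheel '0 0 0 0 0 4 78; 0 0 0 0 0 8 78; 0 0 0 0 0 12 78; 0 0 0 0 0 12 78'
python3 -m handwheel '0 0 0 0 0 3 78; 0 0 0 0 0 6 78; 0 0 0 0 0 8 78; 0 0 0 0 0 8 78'
python3 -m handwheel '0 0 0 0 0 0 68; 0 0 0 0 0 0 62; 0 0 0 0 0 0 56; 0 0 0 0 0 0 50; 0 0 0 0 0 0 50; 0 0 0 0 0 0 50' 27
```

```text
time: 8.93
tool_pos: [472.9, -223.9, -19.6]
tcp_rot: [180.0, -0.0, -164.9]
ft_force: [-0.5, 0.1, 0.1]
finger_gap: 77.8
grip_force: 0.0
time: 9.43
tool_pos: [473.1, -224.1, -27.3]
tcp_rot: [180.0, -0.0, -164.9]
ft_force: [-0.6, 0.2, 0.7]
finger_gap: 77.9
grip_force: 0.0
time: 10.18
tool_pos: [474.1, -224.8, -25.8]
tcp_rot: [-179.9, 0.1, -164.9]
ft_force: [-2.0, -0.2, 8.1]
finger_gap: 49.9
grip_force: 7.8
```

There is contact at last (7.8 N), with a slight push from the bench as the pads swing forward. I rise 5 mm while squeezing fully.

```bash
python3 -m handwheel '0 0 0 0 0 -2 46; 0 0 0 0 0 -4 42; 0 0 0 0 0 -5 36; 0 0 0 0 0 -5 30; 0 0 0 0 0 -5 25; 0 0 0 0 0 -5 25; 0 0 0 0 0 -5 25; 0 0 0 0 0 -5 25' 27
python3 - <<'E'
from h import *
o=optics.snapshot("wrist"); cv2.imwrite("pics/w8.png",cv2.convertScaleAbs(o["pixels"],alpha=1.6,beta=15)[180:400,130:420])
E
```

```text
time: 11.18
tool_pos: [473.3, -224.2, -22.0]
tcp_rot: [180.0, -0.0, -164.9]
ft_force: [0.3, 0.1, -0.3]
finger_gap: 32.8
grip_force: 31.1
```

View pics/w8.png

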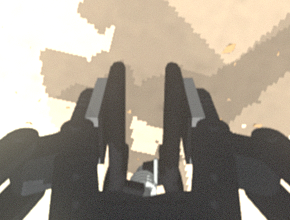

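The gap is 32.8 mm at 31 N and the handle backs look parallel, so the clamp is squeezed onto its stop. I lift it, then go to a pre-approach pose in line with the panel.

```bash
python3 -m handwheel '0 0 0 0 0 -5 25; 0 0 0 0 0 -13 25; 0 0 0 0 0 -23 25; 0 0 0 0 0 -33 25; 0 0 0 0 0 -42 25; 0 0 0 0 0 -47 25; 0 0 0 0 0 -47 25; 0 0 0 0 0 -47 25'
python3 - <<'E'
from h import *
delta([447,-44.9,25],[180,0,-176.7]); delta([521.9,-40.6,25],[180,0,-176.7])
o=optics.snapshot("wrist"); print(o["cx"],o["cy"])
s=optics.snapshot("side"); a=proj(s,[[473,-224,40],[516.6,-213,60]]); print(a.round(1))
g=s["pixels"].max(2)
# silhouette of the clamp ahead of the fingers (side view): dark runs per column
for c in range(286,322,3):
    k=np.nonzero(g[165:215,c]<70)[0]+165; print(c,(k.min(),k.max(),len(k)) if len(k) else None)
E
```

```text
time: 12.22
tool_pos: [473.0, -224.0, 24.6]
tcp_rot: [180.0, -0.0, -164.9]
ft_force: [0.1, 0.2, -1.5]
finger_gap: 33.4
grip_force: 31.1
rot [ 0.02 -0.03 11.79] shift [-21.5 179.7  -0.3]
rot [ 0.02 -0.03 11.79] shift [-95.  164.4  -0.4]
274.51851616798456 211.14084413249813
[[316.3 192.4]
 [302.5 188. ]]
286 (np.int64(185), np.int64(190), 6)
289 (np.int64(184), np.int64(194), 11)
292 (np.int64(184), np.int64(194), 11)
295 (np.int64(184), np.int64(193), 10)
298 (np.int64(184), np.int64(193), 10)
301 (np.int64(186), np.int64(192), 7)
304 (np.int64(183), np.int64(191), 9)
307 (np.int64(178), np.int64(191), 14)
310 (np.int64(178), np.int64(191), 14)
313 (np.int64(165), np.int64(190), 26)
316 (np.int64(165), np.int64(188), 19)
319 (np.int64(165), np.int64(189), 25)
```

```bash
python3 -m handwheel '0 0 2 -4 20 0 25; 0 0 4 -8 50 0 25; 0 0 6 -12 85 0 25; 0 0 8 -15 120 0 25; 0 0 10 -18 150 0 25; 0 0 11.8 -21.5 172 0 25; 0 0 11.8 -21.5 179.7 0 25; 0 0 11.8 -21.5 179.7 0 25'
python3 - <<'E'
from h import *
delta([521.9,-40.6,25],[180,0,-176.7])
s=optics.snapshot("side"); g=s["pixels"].max(2)
def casty(o,uv,y):
    P=o["pose"]; d=P[:3,:3]@np.array([(uv[0]-o["cx"])/o["fx"],-(uv[1]-o["cy"])/o["fy"],-1]); c=P[:3,3]; return (c+d*((y-c[1])/d[1])).round(1)
print("expected jaw tip, pin, edge top/mid/bot", proj(s,[[544,-39,61],[492,-42,61],[597,-36,116],[597,-36,61],[597,-36,6]]).round(1).tolist())
x0,y0=238,185
np.set_printoptions(linewidth=250)
for v in range(y0,y0+50): print(v,''.join(" .:-=+*#%@"[min(9,int(255-x)//26)] for x in g[v,x0:x0+90]))
E
```

```text
time: 13.32
tool_pos: [447.2, -45.1, 24.9]
tcp_rot: [-180.0, -0.0, -176.6]
ft_force: [0.2, -0.5, -0.9]
finger_gap: 32.8
grip_force: 31.1
rot [-0.01 -0.01  0.08] shift [-74.9   0.1  -0.1]
expected jaw tip, pin, edge top/mid/bot [[290.5, 215.5], [309.6, 215.3], [270.4, 197.7], [271.1, 215.6], [271.7, 232.5]]
185 --=+++++++++++++++++++++++++++=:.                                               .:+#%%%%%%
186 ==+++++++++++++++++++++++===++=:.                                               .:=*%%%%%#
187 ===+++====++++++++++++++==-=++-..                  .                            ..-*%%%%%#
188 ====++===+++++++++++++++=--=++-..                                               ..-*%%%%%#
189 ===+++===+++++++++++++++=-=+++-..                 .                             ..=*%%%%%#
190 ++++++====++++++++++++++=-=++=-..                ...                            .:=*%%%%%#
191 +++++++======++++++++++=-=++=-:..                ..                             ..=*%%%%%#
192 ++++++++=======++++++++=-=+-:...                                                ..=*%%%%%#
193 ++++++++++==-===++++++=--==-
[... 3257 characters left out ...]
..      .    .....:----::::...:-=++
228 =====---------=+=================:..                 ....................:-----:::::::-==+
229 -----::::::::-=+=================-..               ......................:=====-::::::-==+
230 :::::::::::::-=++++===+++++=+=+==-..              ....:--:::::::::::::..:-=+++=-::::::-==+
231 ::::---:::::-=++++++++++++=+===+=-..             .....:------------:::---=+===---:----==++
232 =============++++===============-:..            ......:--::........::--=+++=------=====+++
233 +++++++++++++**++=========-------:...          .....................:-=++++====---==++++++
234 +++++++++++++**++==========-------:...           ...................:-=++++++++=---=++++++
```

The side view as text shows the panel's near edge at column 270.5 (predicted 271). The jaw tip is at column 289.3 and the clamp body covers rows 208–222. I check height, tilt and reach sub-pixel.

```bash
cat > m.py <<'E'
from h import *
def cross(line,t=130):
    "subpixel positions where the profile crosses t"
    l=line.astype(float)-t; i=np.nonzero(l[:-1]*l[1:]<0)[0]; return (i+l[i]/(l[i]-l[i+1])).round(2)
def side():
    ss=np.mean([optics.snapshot("side")["pixels"].max(2) for _ in range(3)],0); s=optics.snapshot("side"); return s,ss
E
python3 - <<'E'
from m import *
s,g=side(); t,_=tool(); v=np.array([.9983,.0576]); n=np.array([-v[1],v[0]]); 
for k,W in ((50,23.3),(46,23),(-20,17),(-28,17)):
    for z in (61,):
        b=[*(t[:2]+(45+k)*v+W*n),z-13]; a=[*(t[:2]+(45+k)*v-W*n),z+13]; pb,pa=proj(s,[b,a])
        cb=cross(g[200:235,int(pb[0].round())])+200; ca=cross(g[200:235,int(pa[0].round())])+200
        print(k,"bottom exp",pb.round(2),"seen",cb,"top exp",pa.round(2),"seen",ca)
print("edge/jaw cols at rows", {v:(cross(g[v,240:300])+240).tolist() for v in (211,213,215,217,219)})
print(proj(s,[[*(t[:2]+97*v+23.3*n),61],[*(t[:2]+97*v+23.3*n),51],[*(t[:2]+97*v-23.3*n),72]]).round(2))
E
```

```text
50 bottom exp [291.22 223.72] seen [207.66 222.46] top exp [291.12 206.96] seen [207.66 222.46]
46 bottom exp [292.7  223.65] seen [207.47 222.55] top exp [292.56 207.  ] seen [207.47 222.55]
-20 bottom exp [317.05 222.33] seen [208.44 221.05] top exp [316.54 207.87] seen [208.44 221.05]
-28 bottom exp [320.01 222.31] seen [208.28 221.04] top exp [319.45 207.84] seen [208.43 221.05]
edge/jaw cols at rows {211: [253.62, 254.5, 256.5, 259.5, 261.67, 265.5, 266.5, 289.21], 213: [289.2], 215: [250.33, 268.13, 288.96], 217: [288.82], 219: [288.84000000000003]}
[[290.44 219.58]
 [290.47 222.77]
 [290.4  207.6 ]]
```

The clamp is level (jaw and handle offsets are equal), its centre is about 62 mm high, and the jaw tip is about 50 mm short of the edge. One lateral check before going in.

Run:
```python
from m import *
w=optics.snapshot("wrist"); gw=w["pixels"].max(2)
for v in (236,240,244,248,252): print(v,(cross(gw[v,200:350],60)+200).tolist())
T=optics.snapshot("top"); g=np.mean([optics.snapshot("top")["pixels"].max(2) for _ in range(3)],0); t,_=tool(); u=np.array([.9983,.0576])
for k in (75,85,93): 
    p=proj(T,[*(t[:2]+k*u+0),75])[0]; r0=int(p[1].round()); print(k,p.round(2),(cross(g[r0,260:305])+260).tolist(), g[r0,268:296].astype(int).tolist())
c=T["pixels"].astype(int); e=proj(T,[[597,-36.3,116],[660,-32.6,116]]); print(e.round(1))
for v in (199,196,193,190,187): print(v,(c[v,270:292,1]-c[v,270:292,0]).tolist(), c[v,270:292,2].tolist())
```

```text
236 []
240 []
244 [243.47, 252.48, 296.88, 306.40999999999997]
248 [240.7, 254.1, 295.18, 309.27]
252 [239.74, 254.04, 294.98, 310.33]
75 [281.96 226.07] [263.49, 265.28, 272.89, 276.81, 286.82, 290.38] [173, 172, 174, 170, 151, 127, 99, 71, 85, 140, 189, 213, 220, 221, 220, 215, 199, 179, 153, 125, 93, 73, 108, 165, 206, 219, 221, 220]
85 [281.82 222.56] [260.76, 273.64, 277.05, 286.06, 290.35] [221, 221, 220, 215, 197, 162, 112, 67, 76, 127, 177, 203, 216, 220, 220, 213, 191, 158, 131, 108, 79, 69, 110, 166, 206, 219, 221, 221]
93 [281.7  219.76] [274.13, 277.8, 286.53, 290.45] [222, 222, 222, 221, 216, 190, 137, 82, 61, 85, 141, 191, 215, 221, 221, 220, 216, 198, 160, 103, 58, 61, 105, 160, 204, 219, 221, 220]
[[280.6 198. ]
 [279.6 175.5]]
199 [35, 30, 30, 32, 36, 33, 29, 23, 22, 25, 28, 31, 34, 37, 38, 41, 40, 41, 41, 41, 40, 40] [221, 222, 221, 219, 216, 198, 166, 146, 141, 140, 143, 157, 186, 210, 220, 221, 222, 222, 221, 222, 221, 221]
196 [25, 25, 25, 29, 31, 29, 25, 18, 22, 30, 42, 42, 38, 37, 38, 42, 42, 41, 41, 41, 41, 41] [220, 221, 221, 221, 218, 200, 170, 152, 155, 179, 204, 212, 209, 214, 219, 221, 221, 221, 221, 221, 222, 221]
193 [39, 40, 40, 36, 37, 32, 27, 24, 25, 34, 40, 39, 35, 36, 40, 40, 39, 37, 35, 36, 38, 39] [221, 221, 222, 222, 218, 197, 165, 145, 150, 173, 205, 218, 220, 219, 221, 221, 220, 217, 212, 218, 221, 221]
190 [20, 26, 33, 36, 36, 32, 26, 23, 31, 46, 58, 46, 31, 24, 21, 26, 31, 36, 37, 32, 32, 34] [220, 219, 219, 220, 217, 198, 164, 145, 146, 173, 199, 212, 219, 221, 221, 220, 221, 220, 220, 221, 220, 221]
187 [23, 21, 21, 24, 23, 23, 22, 22, 30, 48, 56, 41, 20, 8, 0, -1, 4, 17, 25, 30, 31, 32] [198, 166, 146, 146, 145, 138, 127, 124, 139, 168, 193, 187, 178, 182, 189, 188, 189, 191, 199, 211, 219, 221]
```

The handles are centred on the tool to 0.3 mm, the jaw gap is about 25 mm wide, and the clamp midline sits about 1 mm right of the panel. I go in 73 mm with a 0.7 mm correction.

```bash
python3 -m handwheel '0 0 0 -6 0.7 0 25; 0 0 0 -16 0.7 0 25; 0 0 0 -27 0.7 0 25; 0 0 0 -38 0.7 0 25; 0 0 0 -50 0.7 0 25; 0 0 0 -62 0.7 0 25; 0 0 0 -70 0.7 0 25; 0 0 0 -73 0.7 0 25'
python3 -m handwheel '0 0 0 0 0 0 25; 0 0 0 0 0 0 25; 0 0 0 0 0 0 25; 0 0 0 0 0 0 25'
python3 - <<'E'
from m import *
s,g=side(); print("side: jaw tip cols",{v:(cross(g[v,225:300],105)+225).tolist() for v in (211,214,217,220)},"rows at col 266",cross(g[200:230,266],100)+200)
print("panel edge cols above/below",{v:(cross(g[v,255:285],200)+255).tolist() for v in (203,205,226,229)})
T=optics.snapshot("top"); c=T["pixels"].astype(int); t,_=tool(); u=np.array([.9983,.0576])
g=c.max(2)
for k in (65,75,80,85,90,95):
    p=proj(T,[*(t[:2]+k*u),75])[0]; r0=int(p[1].round()); print(k,p.round(1),r0,c[r0,268:294,2].tolist(),(c[r0,268:294,1]-c[r0,268:294,0]).tolist())
print(proj(T,[[597,-36.3,116],[597,-36.3,61]]).round(1))
for x in range(1): pass
for v in range(185,225): print(v,''.join(" .:-=+*#%@"[min(9,int(255-x)//26)] for x in g[v,255:310]))
E
```

```text
time: 14.82
tool_pos: [520.6, -40.2, 24.9]
tcp_rot: [180.0, -0.0, -176.7]
ft_force: [-0.5, 0.3, -1.5]
finger_gap: 32.7
grip_force: 31.1
time: 15.32
tool_pos: [520.0, -40.2, 25.1]
tcp_rot: [-180.0, 0.0, -176.7]
ft_force: [1.4, -0.6, -0.9]
finger_gap: 32.8
grip_force: 31.1
side: jaw tip cols {211: [270.58, 279.8, 280.77], 214: [262.46, 265.79, 270.04], 217: [260.84000000000003], 220: [261.11]} rows at col 266 [214.23 223.57]
panel edge cols above/below {203: [270.7], 205: [270.77], 226: [271.61], 229: [272.13]}
65 [280.7 204.1] 204 [221, 222, 221, 221, 220, 220, 219, 219, 219, 216, 219, 216, 217, 216, 216, 216, 214, 214, 212, 213, 211, 210, 209, 206, 207, 206] [32, 32, 31, 30, 32, 32, 30, 29, 29, 29, 29, 30, 30, 31, 31, 30, 30, 30, 31, 29, 29, 30, 30, 29, 30, 29]
75 [280.6 200.6] 201 [215, 214, 214, 212, 211, 210, 211, 209, 208, 206, 205, 205, 204, 202, 202, 199, 202, 198, 197, 196, 195, 193, 192, 191, 189, 189] [30, 30, 29, 29, 29, 30, 30, 28, 29, 29, 28, 29, 28, 28, 28, 28, 28, 28, 27, 28, 27, 27, 27, 26, 25, 27]
80 [280.5 198.9] 199 [205, 203, 204, 202, 201, 199, 199, 197, 198, 196,
[... 2686 characters left out ...]
.................................:=-:..:
214 ==-.............................................-=-:..:
215 ==:.............................................-=-...:
216 ==:.............................................-=-..:-
217 +-:............................................:-=:..:-
218 +-.............................................:--:..:-
219 +-.............................................:=-:..:-
220 =-.............................................-=-:..:-
221 =:............................................:-=-...:-
222 =::...........................................:-=:..:::
223 =::...........................................:-=:..:-:
224 =::::::.......................................:=-:..:-:
```

The jaw tips are at column 261 and the panel edge at 271, so the edge stands about 26 mm inside the tips. That leaves it about 26 mm ahead of the pivot, with the clamp at mid-height (rows 208–223). I check the force readings over a short hold.

Run:
```python
from m import *
F=[];Q=[]
for _ in range(8):
    optics.snapshot("side"); s=r.sense(); F.append(s["ft_force"]); Q.append(s["wrist_torque"])
print(np.mean(F,0).round(2),np.std(F,0).round(2),np.mean(Q,0).round(3),s["finger_gap"],s["grip_force"],s["time"],s["tool_pos"])
```

```text
[ 0.   -0.16 -0.97] [0.5  0.23 0.34] [0.002 0.051 0.002] 32.9879320853943 31.0639089345932 15.975 [520.12378271 -40.20085279  24.99553721]
```

The mean force is just the clamp's weight (about 1 N down), with nothing sideways, so nothing touches the panel. I hand in.

```bash
python3 -c "
from bench import workorder
print(workorder.hand_in())"
```

```text
the job is handed in; nothing more can be done
None
```

The job is handed in at about 16 s: the clamp is held squeezed open and level at about half height, with the thin panel's edge about 26 mm inside the jaws and no contact force felt (the side gaps to the panel could not be seen once the jaws were over it).

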